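# Find and press the concealed catch of the coffee bar till

## Task

The till on the coffee bar has lost power and must be opened by its concealed catch: a plate in the same dark finish, set almost flush somewhere along the strip in front of the lid. Feel lightly along that strip with the fingertips until you find the plate, then press it in fully so that the lid springs up by itself. Finish with the lid standing open and the plate sprung back out; do not push or pry on the lid, grasp or lift nothing, and leave the things around the till where they stand.

Things in the scene. Friction and masses are not known exactly. Their poses are not given: they have to be found in the camera images.
- till: flip-top cash till, charcoal steel, 180 mm deep (x) x 460 wide (y) x 100 high, fixed to the bar. Origin: centre of its underside on the bar top; its x axis points from the robot's side to the back. Its top is flat and level at 100 mm: x = -90 to -28 mm is the rigid strip with the catch plate; x = -27 to +89 mm, full width, is the lid, flush with it when shut
- strip (a point): middle of the strip's upper surface, 100 mm above the bar; x across the strip (to the back), y along it, z up. The catch plate sits in a 40 (x) x 48 mm (y) opening in the strip, its face 2 mm below the strip's surface. The opening's centre lies on this point's y axis, anywhere from -60 to +60 mm, new each time and not reported
- catch (a joint): how far the catch plate (38 x 46 mm, moves straight down) is pressed in: 0 at rest, 0.005 m fully in, its face then 7 mm below the strip, where it meets a firm stop. Pushing it in takes 3 to 6 N, less once the lid is free; it springs back when let go. It frees the lid at about 0.0035 m
- lid (a joint): angle of the till's lid about its hinge along the back edge: 0 shut, 1.05 rad fully open. Held shut by the catch; once freed a damped spring raises it by itself in about 2 to 3 s, and it stays up. Its front edge swings up and back, away from the strip, with a push of no more than 5 N
- lid_edge (a point): middle of the lid's front edge, on its upper face; lies 32 mm behind the middle of the strip when shut, and swings up and back on a radius of 115 mm as the lid opens
- jug: brass-coloured steel milk jug, 94 mm across and 110 mm tall, with a handle; stands loose beside the till. Origin: centre of its underside
- cups: stack of upturned white paper cups, 84 mm across at the foot and 190 mm tall; stands loose beside the till. Origin: centre of its underside
- tamper: coffee tamper, steel foot 58 mm across, dark wooden handle, 90 mm tall; stands loose in front of the till. Origin: centre of its underside
- portafilter: steel portafilter head 72 mm across and 34 mm high with a black handle reaching 192 mm from its centre along its y axis; lies loose in front of the till. Origin: centre of its underside
Not all that is in view belongs to the job. Of the things that look like the jug, the largest one is meant.

How it is judged:
On the way:
1. the catch plate is pressed in (value of joint catch above 0.003 m), for 0.05 s.
At the end, for the whole second after the job is handed in: the lid stands open by at least 0.9 rad, the catch plate is back out to within 1 mm, and the jug, cups, tamper and portafilter stand upright within 30 mm of where they began (value of joint lid above 0.9 rad and value of joint catch below 0.001 m and distance of each of jug, cups, tamper, portafilter from where it was at the start of the episode below 0.03 m and angle between each of jug, cups, tamper's own z axis and vertical below 0.2 rad); the robot touches nothing.
It fails at once if the fingers push or pry on the lid (more than 12 N) (contact force between the fingers and lid above 12 N).
It fails at once if the fingers press on anything with more than 60 N (contact force between the fingers and anything else above 60 N).
It fails at once if a thing beside the till is lifted, carried, pushed over or shifted by more than 30 mm (distance of any of jug, cups, tamper, portafilter from where it was at the start of the episode above 0.03 m or angle between any of jug, cups, tamper's own z axis and vertical above 0.3 rad).
It also fails if it takes over 51 s, if anything falls off the work surface, if the arm or the gripper's body presses on something with over 40 N, if the wrist force passes 120 N, or if a joint passes its speed limit or range.

## Robot

A 6-joint arm with a two-finger parallel gripper is mounted at the origin on the work surface. World frame = base frame: x ahead of the robot, y to its left, z up, the work surface at z = 0. Lengths are in m, angles in rad, forces in N, time in s.
With the tool pointing down it reaches from about 0.35 to 0.775 m from the base axis. Payload 5.5 kg.
Tool frame: the origin (TCP) lies at the very end of the fingers, on their centre line; the grasp point (between the pads) lies 19 mm behind it; z points along the fingers, y is the direction in which the jaws open and shut (so a half turn about z gives the same grasp; the last joint's range is limited). The gripper opens to 85 mm and grips with 20 to 120 N. Pads are 22 mm wide; open, the fingers measure 114 mm over their backs; the gripper's body (76 mm by 85 mm) begins 54 mm behind the grasp point. The pads swing forward as they close: fully open they stand 13 mm farther back than shut.
Start: joints at [1.088, 0.313, 0.046, 1.304, 0, 1.431], TCP at [0.193, 0.542, 0.231] pointing down, gripper open.
Joint ranges: [-2.76, 2.76], [-0.86, 1.69], [-1.03, 1.26], [-2.2, 2.34], [-1.47, 1.5], [-3.14, 3.14]. Speed limits (rad/s): [2.57, 2.57, 3.14, 3.14, 3.14, 3.14].

## Interface

Orientations are given as a unit quaternion [x, y, z, w].
In Python, from bench import observe, vision, order, nets gives the robot as it stands. The module is installed in compiled form; this text tells all that it offers.
- The arm moves only by the shell command python3 -m handwheel 'ROWS' [FORCE]. ROWS is JSON, a list of rows, each an object with "slide": the shift along the tool's x, y, z in m, a list of three; "turn": the turn, a rotation vector about the tool's x, y, z in degrees, a list of three; "jaw": the opening in per cent of the stroke, from 0 (shut) to 100 (fully open). In form: [{"slide": [dx, dy, dz], "turn": [rx, ry, rz], "jaw": jaw}, ...]. A call has 1 to 10 rows; each row shifts and turns the pose as measured when the row begins, along the tool's axes as they then stand; what a row does not reach is not made up. A row lasts 1/10 s, in which the tool goes at most 50 mm and 8.59 degrees, less where a joint would pass 70% of its speed; a pose out of reach is approached as far as the arm can. A call with a gripper value outside its range is refused whole. The fingers move at their own pace and stop on an object; FORCE is the grip in N (left out, the last holds). Time passes only in rows, so rows that do not move let the fingers close. It gives the time, the measured TCP pose, the force and the opening at its end, in the units of the state.
- observe(): the state, without advancing time (a new reading comes with each control period).
- vision.capture(name): name is "scene" or "top"; returns a dict with "pixels" (400x640x3 uint8, red, green, blue), "fx", "fy", "cx", "cy" (pixels), "k1" (the pictures are not rectified: a ray, as slopes to the right and down, at radius r is drawn at 1 + k1 r^2 times it, then the intrinsics apply), "cam_to_world" (4x4, takes a point from camera to world coordinates). Camera axes: x right, y down, z forward; pixel columns grow to the right and rows downward; lengths in m; the calibration is good to about 2 mm. A picture is of the moment at which its call begins. There is no depth.
- order.close_job(): hands the job in, once; it reports no verdict.
Trained networks look in a picture, given as the dict that the camera call returned (one of the last four; its "shot" number tells which), for a name from the list of things; names that differ only in an ending like _2 or _b are one class to them, and where a whole thing is asked for, a point or a joint stands for the part that bears it (a point fixed in the world has none). Each returns a list of dicts, best first, with "conf" (0 to 1); they miss things now and then, are a little off and sometimes report something else, mostly with a low value. They report only what shows in the picture. A call takes as long as a camera call. They do not tell look-alikes from the thing itself.
- nets.spot_in(picture, label): "xyz" ([x, y, z] in m, in world coordinates, good to about 4 mm: the middle of the surface that is visible of it).
The state is a dict: "time": time; "joint_positions": joint angles; "joint_velocities": joint speeds; "effort": joint torques, N m; "ee_pos": TCP position; "tool_rot": TCP orientation; "wrist_force": force on the tool from outside, world axes, zero at the start; "ft_torque": the same for the moment, N m; "grip_width": opening from 0.0 (shut) to 1.0 (fully open).
Only numpy, scipy, OpenCV 4.12 (cv2) and the standard library are available. Lean on these libraries where they do the work, as an engineer would, in place of code of your own. Each camera call takes 0.05 s, during which the arm holds its last target. There are 200 camera calls.

## Working session

There is one attempt and no reset: what is moved stays moved. The work goes in short steps, Python scripts to look and compute and a shell command to move; the robot and the scene stay as the last step left them, time stands still between calls to the robot, and variables do not carry over. Pictures are saved under pics/ and viewed, about 8 in all and at most 12, crops included, and the job is handed in when it is done.

```bash
mkdir -p pics
python3 - <<'E'
from bench import observe, vision, nets
import cv2
s=observe(); print(s)
for n in ("scene","top"):
    p=vision.capture(n); cv2.imwrite(f"pics/{n}0.png",p["pixels"][:,:,::-1])
    print(n,p["fx"],p["fy"],p["cx"],p["cy"],p["k1"],p["cam_to_world"])
    for l in ("till","strip","catch","lid","lid_edge","jug","cups","tamper","portafilter"):
        try: print(l,[(d["xyz"],round(d["conf"],2)) for d in nets.spot_in(p,l)])
        except Exception as e: print(l,e)
E
```

```text
{'time': 0.0, 'joint_positions': array([1.08839495e+00, 3.14016294e-01, 4.49853126e-02, 1.30360088e+00,
       2.76106800e-05, 1.43119533e+00]), 'joint_velocities': array([ 0.00114261, -0.00024233, -0.00077914,  0.00116494, -0.0016727 ,
        0.00119888]), 'effort': array([-7.33147608e-04, -4.80628395e+01,  2.98533583e+01,  1.94989733e-02,
       -1.20749896e-04,  1.30441386e-06]), 'ee_pos': array([0.19303649, 0.54109048, 0.23040242]), 'tool_rot': array([ 1.70562128e-01,  9.85346496e-01, -8.69517049e-04, -2.93991392e-04]), 'wrist_force': array([ 0.81552284, -0.5571819 , -0.06678363]), 'ft_torque': array([ 0.03904959, -0.00814348, -0.02661154]), 'grip_width': 0.9977652883320904}
scene 390.6880982835115 390.6880982835115 323.2792855480781 196.1686771839602 -0.08579427796119198 [[ 0.79690318  0.41366647 -0.44025602  1.04063899]
 [ 0.60408294 -0.55217271  0.57462083 -0.62982577]
 [-0.00539599 -0.72386832 -0.68991705  0.91293265]
 [ 0.          0.          0.          1.        ]]
till [([0.5775, -0.1359, 0.1006], 0.95)]
strip [([0.5778, -0.1329, 0.0991], 0.8)]
catch [([0.493, -0.0519, 
[... 560 characters left out ...]
0.99965278 -0.00965543 -0.02451721  0.06373029]
 [ 0.02556114 -0.12937617 -0.99126608  1.15867527]
 [ 0.          0.          0.          1.        ]]
till [([0.5492, -0.07, 0.098], 0.81)]
strip [([0.5487, -0.0711, 0.1038], 0.82)]
catch [([0.4905, -0.0526, 0.0983], 0.68), ([0.5472, -0.0698, 0.0981], 0.47)]
lid [([0.5738, -0.0773, 0.0944], 0.72)]
lid_edge [([0.5768, -0.0749, 0.0976], 0.93)]
jug [([0.4697, 0.4062, 0.0346], 0.92), ([0.5028, 0.2554, 0.0412], 0.88), ([0.5508, -0.0696, 0.0986], 0.73), ([0.6594, 0.2586, 0.0341], 0.58)]
cups [([0.4121, -0.3659, 0.1462], 0.71), ([0.5516, -0.0725, 0.1042], 0.27)]
tamper [([0.3299, -0.1741, 0.0273], 0.57)]
portafilter [([0.3911, 0.0506, 0.0315], 0.83)]
```

View pics/scene0.png

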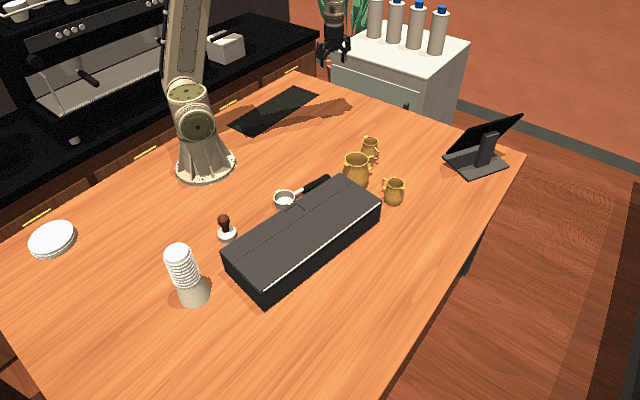

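View pics/top0.png

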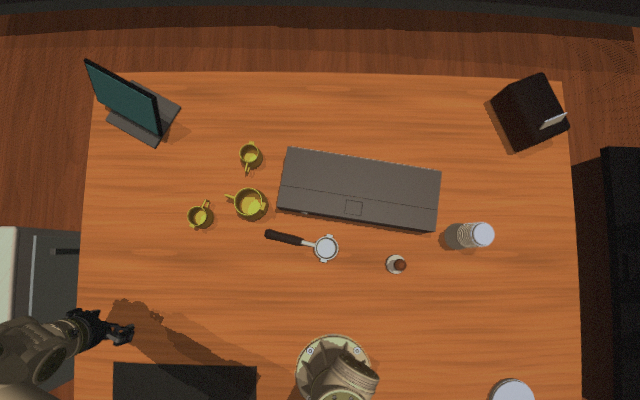

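The scene view shows the till at about (300,240). In the top view its corners are near (288,148), (441,171), (434,231) and (277,211), and a plate outline shows at about (354,207). I'll enlarge that area and compute positions.

```bash
cat > h.py <<'E'
import numpy as np, cv2
def world(p,uv,z):
    K=np.array([[p["fx"],0,p["cx"]],[0,p["fy"],p["cy"]],[0,0,1.]])
    n=cv2.undistortPoints(np.array(uv,float).reshape(-1,1,2),K,np.array([p["k1"],0,0,0.]))[:,0]  # checked below
    # exact model: drawn = ray*(1+k1 r^2), same as OpenCV k1
    T=np.array(p["cam_to_world"]); d=np.c_[n,np.ones(len(n))]@T[:3,:3].T; o=T[:3,3]
    return o+d*((z-o[2])/d[:,2])[:,None]
E
python3 - <<'E'
from bench import vision
import cv2
from h import *
p=vision.capture("top"); np.save("top.npy",p,allow_pickle=True)
c=p["pixels"][140:240,270:450,::-1]
c=cv2.resize(cv2.convertScaleAbs(c,alpha=2.2),None,fx=4.4,fy=4.4,interpolation=cv2.INTER_CUBIC)
cv2.imwrite("pics/c1.png",c)
print(world(p,[(288,148),(441,171),(434,231),(277,211),(354,207)],0.1).round(4))
E
```

```text
[[ 0.6613  0.1381  0.1   ]
 [ 0.599  -0.3102  0.1   ]
 [ 0.4234 -0.2834  0.1   ]
 [ 0.4773  0.1658  0.1   ]
 [ 0.4907 -0.0531  0.1   ]]
```

View pics/c1.png

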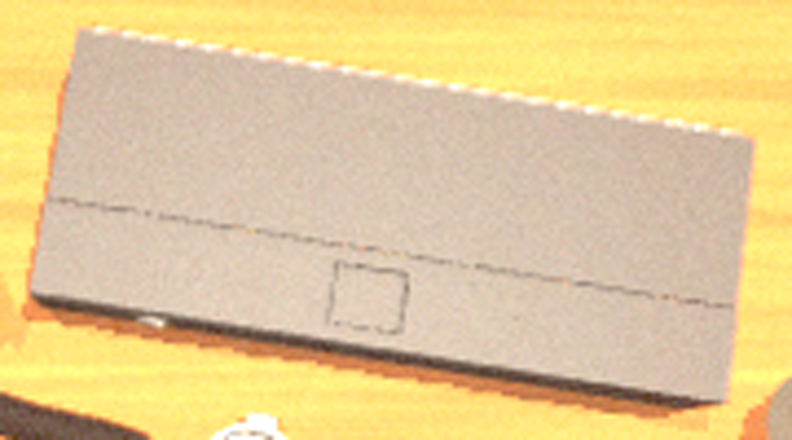

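The crop shows the plate outline centred at (368,297), which is full-frame px (353.6,207.5) or world about (0.490,-0.053). The strip's y axis is yawed about -7.5°. Next I move towards it with the jaws shutting.

```bash
python3 -m handwheel '[{"slide":[-0.034,-0.033,0],"turn":[0,0,0],"jaw":0},{"slide":[-0.034,-0.033,0],"turn":[0,0,0],"jaw":0},{"slide":[-0.034,-0.033,0],"turn":[0,0,0],"jaw":0},{"slide":[-0.034,-0.033,0],"turn":[0,0,0],"jaw":0},{"slide":[-0.034,-0.033,0],"turn":[0,0,0],"jaw":0},{"slide":[-0.034,-0.033,0],"turn":[0,0,0],"jaw":0},{"slide":[-0.034,-0.033,0],"turn":[0,0,0],"jaw":0},{"slide":[-0.034,-0.033,0],"turn":[0,0,0],"jaw":0},{"slide":[-0.034,-0.033,0],"turn":[0,0,0],"jaw":0},{"slide":[0,0,0],"turn":[0,0,-6],"jaw":0}]' 20
cat > go.py <<'E'
import sys; from h import *; from bench import observe
from scipy.spatial.transform import Rotation as R
s=observe(); r=R.from_quat(s["tool_rot"]); t=np.array(eval(sys.argv[1]))
yw=np.radians(-7.5); c,n=np.cos(yw),np.sin(yw)
Rd=R.from_matrix(np.array([[-c,-n,0],[-n,c,0],[0,0,-1]]).T@np.eye(3) if 0 else np.column_stack([[-c,-n,0],[-n,c,0],[0,0,-1]]))
print("t",s["time"],"ee",s["ee_pos"].round(4),"F",s["wrist_force"].round(2),"grip",round(s["grip_width"],3))
print("slide",r.inv().apply(t-s["ee_pos"]).round(4),"turn",np.degrees((r.inv()*Rd).as_rotvec()).round(2))
E
python3 go.py "[.490,-.053,.15]"
```

```text
time: 2.05
ee_pos: [0.3901, 0.1478, 0.2309]
tool_rot: [0.115, 0.993, 0.002, 0.004]
wrist_force: [-0.6, 0.5, 0.5]
grip_width: -0.0
t 2.05 ee [0.3901 0.1478 0.2309] F [-0.6   0.52  0.51] grip -0.0
slide [-0.1427 -0.173   0.0812] turn [ 0.22  0.41 -5.73]
```

```bash
python3 -m handwheel '[{"slide":[-0.03,-0.036,0],"turn":[0,0,-3],"jaw":0},{"slide":[-0.03,-0.036,0.0],"turn":[0,0,-3],"jaw":0},{"slide":[-0.03,-0.036,0.01],"turn":[0,0,0],"jaw":0},{"slide":[-0.03,-0.036,0.02],"turn":[0,0,0],"jaw":0},{"slide":[-0.02,-0.027,0.02],"turn":[0,0,0],"jaw":0},{"slide":[0,0,0.02],"turn":[0,0,0],"jaw":0},{"slide":[0,0,0],"turn":[0,0,0],"jaw":0}]'
python3 go.py "[.490,-.053,.115]"
```

```text
time: 2.75
ee_pos: [0.5072, -0.0492, 0.1623]
tool_rot: [0.061, 0.998, 0.002, 0.008]
wrist_force: [0.3, 0.3, -0.7]
grip_width: -0.003
t 2.75 ee [ 0.5072 -0.0492  0.1623] F [ 0.3   0.35 -0.7 ] grip -0.003
slide [ 0.0173 -0.0061  0.047 ] turn [0.25 0.91 0.53]
```

```bash
python3 -m handwheel '[{"slide":[0.018,-0.006,0.02],"turn":[0,1,0.5],"jaw":0},{"slide":[0,0,0.02],"turn":[0,0,0],"jaw":0},{"slide":[0,0,0],"turn":[0,0,0],"jaw":0},{"slide":[0,0,0],"turn":[0,0,0],"jaw":0}]'
python3 go.py "[.490,-.053,.115]"
python3 - <<'E'
from bench import vision
from h import *
a=[]
for n,b in (("top",(270,140,450,240)),("scene",(210,160,390,310))):
    p=vision.capture(n)
    c=p["pixels"][b[1]:b[3],b[0]:b[2],::-1]
    a.append(cv2.resize(cv2.convertScaleAbs(c,alpha=2.0),None,fx=2.4,fy=2.4,interpolation=cv2.INTER_CUBIC))
cv2.imwrite("pics/c2.png",np.vstack(a))
E
```

```text
time: 3.15
ee_pos: [0.4894, -0.0523, 0.1247]
tool_rot: [0.065, 0.998, 0.002, 0.001]
wrist_force: [-0.2, 0.2, -0.5]
grip_width: 0.003
t 3.15 ee [ 0.4894 -0.0523  0.1247] F [-0.21  0.17 -0.51] grip 0.003
slide [-0.0006 -0.0006  0.0097] turn [0.23 0.06 0.09]
```

View pics/c2.png

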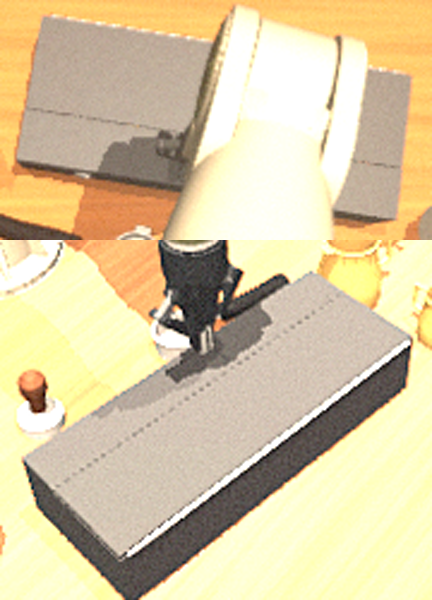

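The fingertips hang over the strip and clear of the lid seam. In the lower panel the tip is at about (205,350) and the seam is to its right. I lower gently.

```bash
python3 -m handwheel '[{"slide":[0,0,0.01],"turn":[0,0,0],"jaw":0},{"slide":[0,0,0.01],"turn":[0,0,0],"jaw":0},{"slide":[0,0,0.003],"turn":[0,0,0],"jaw":0},{"slide":[0,0,0],"turn":[0,0,0],"jaw":0}]'
python3 -m handwheel '[{"slide":[0,0,0.002],"turn":[0,0,0],"jaw":0},{"slide":[0,0,0],"turn":[0,0,0],"jaw":0}]'
python3 -m handwheel '[{"slide":[0,0,0.002],"turn":[0,0,0],"jaw":0},{"slide":[0,0,0],"turn":[0,0,0],"jaw":0}]'
```

```text
time: 3.65
ee_pos: [0.492, -0.0521, 0.1026]
tool_rot: [0.064, 0.998, 0.001, 0.004]
wrist_force: [0.1, -0.3, 0.4]
grip_width: 0.002
time: 3.85
ee_pos: [0.4918, -0.0521, 0.1002]
tool_rot: [0.064, 0.998, 0.001, 0.003]
wrist_force: [-0.4, 0.1, -0.5]
grip_width: 0.002
time: 4.05
ee_pos: [0.4922, -0.0522, 0.0983]
tool_rot: [0.064, 0.998, 0.001, 0.004]
wrist_force: [0.8, -0.7, 0.1]
grip_width: 0.001
```

```bash
python3 -m handwheel '[{"slide":[0.0015,0,0.002],"turn":[0,0,0],"jaw":0},{"slide":[0,0,0],"turn":[0,0,0],"jaw":0}]'
python3 -m handwheel '[{"slide":[0,0,0.002],"turn":[0,0,0],"jaw":0},{"slide":[0,0,0],"turn":[0,0,0],"jaw":0}]'
python3 -m handwheel '[{"slide":[0,0,0.001],"turn":[0,0,0],"jaw":0},{"slide":[0,0,0],"turn":[0,0,0],"jaw":0}]'
```

```text
time: 4.25
ee_pos: [0.4922, -0.0523, 0.0972]
tool_rot: [0.064, 0.998, 0.001, 0.005]
wrist_force: [-0.5, -0.8, 0.2]
grip_width: 0.001
time: 4.45
ee_pos: [0.4923, -0.0524, 0.0956]
tool_rot: [0.064, 0.998, 0.001, 0.006]
wrist_force: [0.1, 0.5, -0.1]
grip_width: -0.004
time: 4.65
ee_pos: [0.4923, -0.0524, 0.0948]
tool_rot: [0.064, 0.998, 0.001, 0.006]
wrist_force: [0.2, 0.1, 2.1]
grip_width: 0.004
```

```bash
python3 -m handwheel '[{"slide":[0,0,0.0015],"turn":[0,0,0],"jaw":0},{"slide":[0,0,0],"turn":[0,0,0],"jaw":0}]'
python3 -m handwheel '[{"slide":[0,0,0.0015],"turn":[0,0,0],"jaw":0},{"slide":[0,0,0],"turn":[0,0,0],"jaw":0}]'
python3 -m handwheel '[{"slide":[0,0,0.002],"turn":[0,0,0],"jaw":0},{"slide":[0,0,0],"turn":[0,0,0],"jaw":0}]'
```

```text
time: 4.85
ee_pos: [0.4923, -0.0524, 0.0932]
tool_rot: [0.064, 0.998, 0.001, 0.006]
wrist_force: [-0.4, 1.4, 3.6]
grip_width: 0.004
time: 5.05
ee_pos: [0.4923, -0.0524, 0.0932]
tool_rot: [0.064, 0.998, 0.001, 0.006]
wrist_force: [-0.3, 0.5, 2.5]
grip_width: 0.001
time: 5.25
ee_pos: [0.4924, -0.0524, 0.0934]
tool_rot: [0.064, 0.998, 0.001, 0.007]
wrist_force: [-1.2, 1.0, 2.8]
grip_width: 0.001
```

Run:
```python
from bench import vision,nets,observe
from h import *
p=vision.capture("scene"); print(nets.spot_in(p,"lid_edge"))
c=p["pixels"][160:310,210:390,::-1]
cv2.imwrite("pics/c3.png",cv2.resize(cv2.convertScaleAbs(c,alpha=2.0),None,fx=3,fy=3,interpolation=cv2.INTER_CUBIC))
s=observe();print(s["wrist_force"],s["ft_torque"])
```

```text
[{'xyz': [0.5832, -0.1161, 0.128], 'conf': 0.83}]
[-0.99258587  0.93915013  7.77419053] [ 0.06277453  0.40381871 -0.02374441]
```

View pics/c3.png

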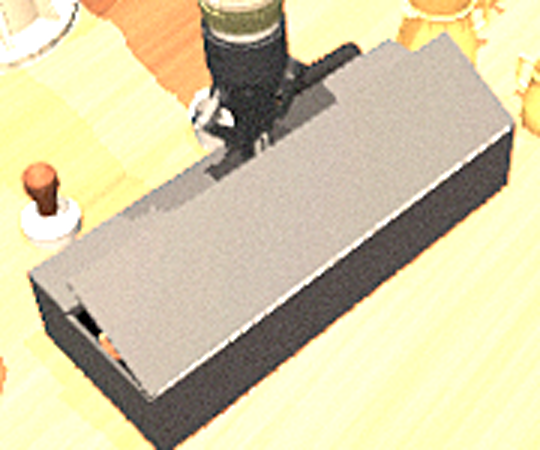

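The lid has been freed and is rising: its front edge stands off the body at left, (75,290) in the crop. I withdraw up, then away towards the robot.

```bash
python3 -m handwheel '[{"slide":[0,0,-0.012],"turn":[0,0,0],"jaw":0},{"slide":[0.01,0,-0.012],"turn":[0,0,0],"jaw":0},{"slide":[0.02,0,-0.015],"turn":[0,0,0],"jaw":0},{"slide":[0.02,0,-0.02],"turn":[0,0,0],"jaw":0},{"slide":[0.02,0,-0.02],"turn":[0,0,0],"jaw":0},{"slide":[0.01,0,-0.03],"turn":[0,0,0],"jaw":0},{"slide":[0,0,-0.03],"turn":[0,0,0],"jaw":0},{"slide":[0,0,0],"turn":[0,0,0],"jaw":0}]'
python3 -m handwheel '[{"slide":[0,0,0],"turn":[0,0,0],"jaw":0},{"slide":[0,0,0],"turn":[0,0,0],"jaw":0},{"slide":[0,0,0],"turn":[0,0,0],"jaw":0},{"slide":[0,0,0],"turn":[0,0,0],"jaw":0},{"slide":[0,0,0],"turn":[0,0,0],"jaw":0},{"slide":[0,0,0],"turn":[0,0,0],"jaw":0},{"slide":[0,0,0],"turn":[0,0,0],"jaw":0},{"slide":[0,0,0],"turn":[0,0,0],"jaw":0},{"slide":[0,0,0],"turn":[0,0,0],"jaw":0},{"slide":[0,0,0],"turn":[0,0,0],"jaw":0}]'
python3 -m handwheel '[{"slide":[0,0,0],"turn":[0,0,0],"jaw":0},{"slide":[0,0,0],"turn":[0,0,0],"jaw":0},{"slide":[0,0,0],"turn":[0,0,0],"jaw":0},{"slide":[0,0,0],"turn":[0,0,0],"jaw":0},{"slide":[0,0,0],"turn":[0,0,0],"jaw":0},{"slide":[0,0,0],"turn":[0,0,0],"jaw":0},{"slide":[0,0,0],"turn":[0,0,0],"jaw":0},{"slide":[0,0,0],"turn":[0,0,0],"jaw":0},{"slide":[0,0,0],"turn":[0,0,0],"jaw":0},{"slide":[0,0,0],"turn":[0,0,0],"jaw":0}]'
python3 -m handwheel '[{"slide":[0,0,0],"turn":[0,0,0],"jaw":0},{"slide":[0,0,0],"turn":[0,0,0],"jaw":0},{"slide":[0,0,0],"turn":[0,0,0],"jaw":0},{"slide":[0,0,0],"turn":[0,0,0],"jaw":0},{"slide":[0,0,0],"turn":[0,0,0],"jaw":0},{"slide":[0,0,0],"turn":[0,0,0],"jaw":0},{"slide":[0,0,0],"turn":[0,0,0],"jaw":0},{"slide":[0,0,0],"turn":[0,0,0],"jaw":0},{"slide":[0,0,0],"turn":[0,0,0],"jaw":0},{"slide":[0,0,0],"turn":[0,0,0],"jaw":0}]'
python3 - <<'E'
from bench import vision,nets
from h import *
a=[]
for n in ("scene","top"):
    p=vision.capture(n); a.append(p["pixels"][80:320,150:480,::-1])
    for l in ("lid_edge","jug","cups","tamper","portafilter"): print(n,l,[(d["xyz"],d["conf"]) for d in nets.spot_in(p,l)])
cv2.imwrite("pics/c4.png",cv2.resize(np.hstack(a),None,fx=1.2,fy=1.2))
E
```

```text
time: 6.15
ee_pos: [0.4014, -0.0404, 0.2373]
tool_rot: [0.064, 0.998, 0.001, 0.002]
wrist_force: [0.3, -0.1, 0.0]
grip_width: 0.0
time: 7.15
ee_pos: [0.3985, -0.0396, 0.2342]
tool_rot: [0.064, 0.998, 0.002, -0.001]
wrist_force: [-0.7, 0.2, 0.4]
grip_width: -0.005
time: 8.15
ee_pos: [0.3986, -0.0396, 0.2344]
tool_rot: [0.064, 0.998, 0.002, -0.001]
wrist_force: [-0.2, 0.2, -0.6]
grip_width: -0.0
time: 9.15
ee_pos: [0.3986, -0.0396, 0.2344]
tool_rot: [0.064, 0.998, 0.002, -0.001]
wrist_force: [0.2, 0.1, -0.4]
grip_width: 0.001
scene lid_edge [([0.6018, -0.1185, 0.1489], 0.88)]
scene jug [([0.4966, 0.2579, 0.0895], 0.82), ([0.6516, 0.2417, 0.052], 0.57), ([0.4722, 0.3915, 0.0571], 0.57)]
scene cups [([0.4343, -0.4003, 0.1194], 0.76)]
scene tamper [([0.3352, -0.1983, 0.0261], 0.67)]
scene portafilter [([0.393, 0.0548, 0.0247], 0.59)]
top lid_edge [([0.6007, -0.0742, 0.1624], 0.68)]
top jug [([0.5033, 0.2534, 0.0392], 0.84), ([0.4694, 0.4067, 0.0384], 0.78), ([0.6582, 0.2582, 0.0342], 0.64)]
top cups [([0.4093, -0.3653, 0.1498], 0.96), ([0.5988, -0.0788, 0.1579], 0.34)]
top tamper []
top portafilter [([0.3927, 0.0522, 0.0295], 0.76)]
```

View pics/c4.png

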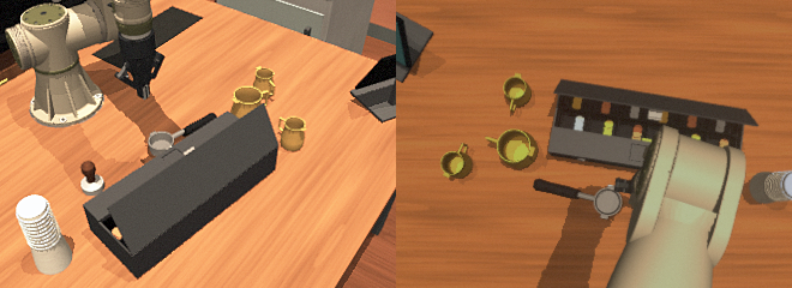

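The lid stands up in both views: its raised edge runs from (107,212) to (272,107) in the left panel, and nothing around the till has moved. I'll check the lid angle by projecting the edge corners, check that it has stopped moving, and look at the plate.

```bash
python3 -m handwheel '[{"slide":[0.01,0.04,-0.01],"turn":[0,0,0],"jaw":0},{"slide":[0.01,0.04,-0.01],"turn":[0,0,0],"jaw":0},{"slide":[0,0.04,0],"turn":[0,0,0],"jaw":0},{"slide":[0,0.04,0],"turn":[0,0,0],"jaw":0},{"slide":[0,0.04,0],"turn":[0,0,0],"jaw":0},{"slide":[0,0,0],"turn":[0,0,0],"jaw":0},{"slide":[0,0,0],"turn":[0,0,0],"jaw":0},{"slide":[0,0,0],"turn":[0,0,0],"jaw":0}]'
python3 - <<'E'
from bench import vision
from h import *
q=np.load("top.npy",allow_pickle=True).item()
y=np.radians(-7.5);ex=np.array([np.cos(y),np.sin(y),0]);ey=np.array([-np.sin(y),np.cos(y),0])
# till centre from the corner measurement
c=world(q,[(288,148),(441,171),(434,231),(277,211)],.1).mean(0); c[2]=0
P=vision.capture("scene"); t=vision.capture("top"); T=np.linalg.inv(np.array(P["cam_to_world"]))
K=np.array([[P["fx"],0,P["cx"]],[0,P["fy"],P["cy"]],[0,0,1.]])
im=P["pixels"][:,:,::-1].copy()
for a in (.7,.9,1.05):
    w=[c+ex*(.088-.115*np.cos(a))+ey*s+np.array([0,0,.1+.115*np.sin(a)]) for s in(-.23,.23)]
    uv=cv2.projectPoints(np.array(w),cv2.Rodrigues(T[:3,:3])[0],T[:3,3],K,np.array([P["k1"],0,0,0.]))[0][:,0]
    print(a,uv.round(1))
a=cv2.resize(im[150:320,210:400],None,fx=2.2,fy=2.2); b=cv2.resize(cv2.convertScaleAbs(t["pixels"][140:240,270:450,::-1],alpha=2.2),None,fx=4.2,fy=4.2)[:374]
b=b[:,:360+20]; 
cv2.imwrite("pics/c5.png",np.hstack([a,b]))
E
```

```text
time: 10.55
ee_pos: [0.4062, 0.167, 0.2561]
tool_rot: [0.066, 0.998, 0.002, 0.001]
wrist_force: [-0.1, -0.1, -0.2]
grip_width: -0.0
0.7 [[231.8 251.8]
 [357.9 165. ]]
0.9 [[234.8 251.4]
 [362.4 163.2]]
1.05 [[237.8 252.2]
 [366.4 162.8]]
```

View pics/c5.png

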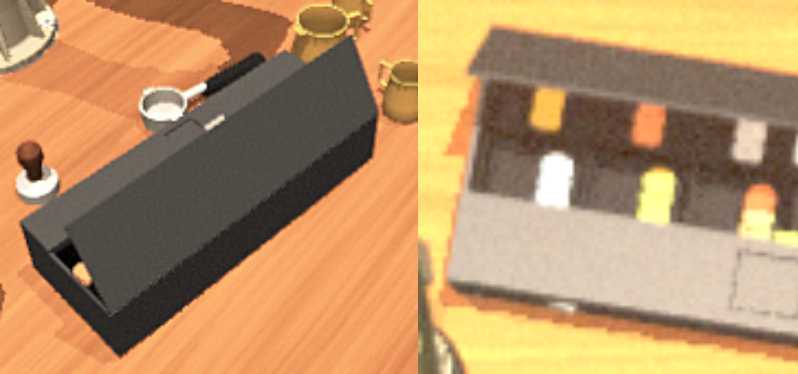

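In the left panel the lid's raised corners are at (65,222) and (352,38), full-frame about (239.5,251) and (370,167). That is closest to the 1.05 rad projection. In the right panel the plate outline at (770,282) looks as it did at the start, and nothing touches the till.

```bash
python3 -c "
from bench import order; print(order.close_job())"
```

```text
the job is handed in; nothing more can be done
None
```

The till is open: I pressed the catch plate in with the closed fingertips, the lid sprang up by itself, and I handed the job in at about 11 s of the 51 s allowed.

- **Finding the plate:** it showed faintly in the top camera picture at about (0.490, -0.053), so I went straight there instead of feeling along the whole strip. The fingertips passed below the strip's surface with no force on them, which confirmed they were in the opening.
- **Pressing:** the fingertips met the plate near z = 0.095 m and stopped at 0.093 m, the full-in depth. The highest wrist force I read was about 8 N. I withdrew up and towards the robot while the lid was rising.
- **Lid:** it looks fully open. Its raised corners fit 1.05 rad best of the angles I tried, to within about 2 to 6 pixels.
- **Catch plate:** its outline looks as it did at the start, so I take it to be back out. That is by eye only; its depth was not measured.
- **Things around the till:** the jug, cups and portafilter were found again within a few mm of their first positions, except one scene-camera reading of the jug. That reading was 17 mm in x and 21 mm in y off its first one, while the top camera put the jug within 2 mm. The tamper was missed once by the top camera, but the scene camera placed it within 2 mm.
- **Contact:** the arm was clear of everything, with wrist force near zero.

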